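Two-pass contact test of an amplifier output module

TASK

Test both ends of the finned output module on the bench jig. Press its end with the single long ledge squarely and centrally against the jig's sprung bar, gently, so that the bar goes in about 8 mm (half its travel, never to its stop), and hold it there for a good second; then draw the module back, turn the selector to its longest tick mark, turn the module end for end and press and hold its two-ledge end against the bar in the same way. Finish with the module standing upright on the bench, let go and clear of the bar, the selector still at the longest mark, and leave the transformer, the capacitor can and the screwdriver where they lie.

Things in the scene. Friction and masses are not known exactly. Their poses are not given: they have to be found in the camera images.
- module: loose finned aluminium block with black end caps, 80 long (x) by 50 wide (y) by 58 high mm, about 0.42 kg (0.3 to 0.55). Origin: centre of its underside; z up. Gripped across its 50 mm width; the sides are flat up to the top. Copper ledges, 10 mm high, middle 30 mm above the underside, stand out 4 mm from both ends (88 mm over all). Starts standing on the bench at any yaw.
- one_ledge (a point): outer face of the single long ledge (42 mm wide) at the module's +x end: module point (44, 0, 30) mm. Axes as the module's.
- two_ledge (a point): middle between the outer faces of the two short ledges (13 mm wide each, their centres 29 mm apart) at the module's -x end: module point (-44, 0, 30) mm. Axes as the module's.
- jig: fixed test jig: dark steel base plate 125 (x) by 150 (y) by 10 mm, a bent steel bracket 74 mm high at its rear, a black head 70 mm wide and 55 mm high on it. Origin: middle of the base plate's front edge, at bench level; x from front to rear, away from the robot; z up. The module is pressed along jig +x at jig y = 0. The bench in front of the plate is free, but for the bar.
- bar_line (a point): fixed point of the jig, 30 mm above its origin (axes as the jig's), at the height of the brass bar's middle. The bar stands out before the head: 58 mm wide along y, 16 mm high, centred on y = 0. The head is set nearer or farther each time: the free bar's front face lies anywhere from 20 to 50 mm before this point (x -50 to -20 mm). That is not reported: find it by touch or sight.
- bar (a joint): how far the sprung bar is pushed in (m): 0 free, grows along jig +x, stop at 0.016. Spring: about 3 N to start it, then 0.7 N per mm (8 to 9 N at 8 mm). It comes out again by itself.
- selector (a joint): angle of the selector knob (rad), growing clockwise seen from above. Six clicked positions at 0, 0.42, 0.84, 1.26, 1.68 and 2.10; it starts at one of the first three. The longest tick mark is the fourth position, 1.26. About 0.13 N m carries it over a click; let go near a position it settles there.
- selector_grip (a point): point on the vertical knob axis, 72 mm above the bench, at half the height of the knob's black bar-shaped grip: bar 14 mm wide, 44 mm long, from 55 to 89 mm above the bench, on a flange of 44 mm diameter. x axis: along the bar towards its pointed nose; z up.
- selbox: fixed grey box of the selector, 120 by 120 by 45 mm, tick marks on its top, knob in the middle, left or right of the bench's middle (a plain box of like size without knob stands on the other side). Origin: centre of its underside. Seen from the robot the marks fan over its far half.
- toroid: bystander, loose: copper-coloured round transformer, 84 mm diameter, 44 mm high; origin under its centre
- can: bystander, loose: upright black capacitor can, 45 mm diameter, 75 mm high; origin under its centre
- driver: bystander, loose: screwdriver lying on the bench, 200 mm long
Not all that is in view belongs to the job. What is shaped like the module but turquoise is not meant. Leave any turquoise look-alike of the jig alone.

How it is judged (in metres and radians):
On the way, in this order (a step that is already met when the one before it is completed fails the run):
1. the single-ledge end presses the bar in 5 to 11.5 mm, square (0.1 rad) and centred (12 mm), for 0.8 s (value of joint bar between 0.005 and 0.0115 m and angle between the x axis of module and the x axis of jig, either way round below 0.1 rad and y of one_ledge in the frame of jig between -0.012 and 0.012 m and x of one_ledge in the frame of jig between -0.06 and 0.005 m and angle between module's own z axis and vertical below 0.12 rad), for 0.8 s.
2. the module is drawn back (bar out again) and the selector stands at its fourth position (value of joint selector between 1.12 and 1.4 rad and value of joint bar below 0.0025 m), for 0.3 s.
3. with the selector there, the two-ledge end presses the bar in 5 to 11.5 mm, square and centred, for 0.8 s (value of joint selector between 1.12 and 1.4 rad and value of joint bar between 0.005 and 0.0115 m and angle between the x axis of module and the x axis of jig, either way round below 0.1 rad and y of two_ledge in the frame of jig between -0.012 and 0.012 m and x of two_ledge in the frame of jig between -0.06 and 0.005 m and angle between module's own z axis and vertical below 0.12 rad), for 0.8 s.
At the end, for the whole second after the job is handed in: The module stands upright (within 0.08 rad) and at rest on the bench itself (underside within 4 mm of the bench top), the bar is out (under 2.5 mm), and the selector is at the longest tick mark, 1.26 rad within 0.14 (all of step 2 and angle between module's own z axis and vertical below 0.08 rad and height (world z) of module between -0.004 and 0.004 m and linear speed of module below 0.02 m/s); the robot touches nothing.
It fails at once if the bar is driven to its stop (over 14.5 mm) (value of joint bar above 0.0145 m).
It fails at once if the module is tipped over (more than 0.7 rad) (angle between module's own z axis and vertical above 0.7 rad).
It fails at once if the transformer, the capacitor can or the screwdriver is shifted more than 30 mm (distance of any of toroid, can, driver from where it was at the start of the episode above 0.03 m).
It also fails if it takes over 72 s, if anything falls off the work surface, if the arm or the gripper's body presses on something with over 40 N, if the wrist force passes 120 N, or if a joint passes its speed limit or range.

ROBOT

A 6-joint arm with a two-finger parallel gripper is mounted at the origin on the work surface. World frame = base frame: x ahead of the robot, y to its left, z up, the work surface at z = 0. Lengths are in mm, angles in rad, forces in N, time in s.
With the tool pointing down it reaches from about 350 to 850 mm from the base axis. Payload 8.1 kg.
Tool frame: the origin (TCP) lies where the fingers leave the gripper's body, on its centre line; the fingertips stand 73 mm ahead of it and the grasp point (between the pads) lies 54 mm ahead of it; z points along the fingers, y is the direction in which the jaws open and shut (so a half turn about z gives the same grasp; the last joint's range is limited). The gripper opens to 85 mm and grips with 20 to 120 N. Pads are 22 mm wide; open, the fingers measure 114 mm over their backs; the gripper's body (76 mm by 85 mm) begins 54 mm behind the grasp point. The pads swing forward as they close: fully open they stand 13 mm farther back than shut.
Start: joints at [-1.272, 0.13, 1.488, -0, 1.523, -0.085], TCP at [224.688, -556.346, 303.892] pointing down, gripper open.
Joint ranges: [-2.96, 2.96], [-0.89, 2.26], [0.02, 2.5], [-1.34, 4.48], [0, 2.73], [-2.66, 2.66]. Speed limits (rad/s): [2.39, 2.39, 2.79, 3.14, 3.14, 3.14].

INTERFACE

Orientations are given as a 3x3 rotation matrix whose columns are the frame's x, y, z axes.
In Python, from station import manip gives the robot as it stands. The module is installed in compiled form; this text tells all that it offers.
- The arm moves only by the tool apply_moves, never from a script. Its argument "moves" is a list that holds one entry, the list of rows, each a list of 6 numbers: the shift along the tool's x, y, z in mm, then the turn, a rotation vector about the tool's x, y, z in rad. A call has 1 to 12 rows; each row is the pose to reach, as a shift and turn from the pose commanded when the call began, along the tool's axes at that moment; what a row does not reach only later rows make up. A row lasts 1/8 s, in which the tool goes at most 62.5 mm and 10.7 degrees, less where a joint would pass 70% of its speed; a pose out of reach is approached as far as the arm can. A call with a gripper value outside its range is refused whole. "gripper" is the gripper's target within -1 to 1 (fully open at 1, half-way at 0, shut at -1), set as the call begins (left out, the last holds). The fingers move at their own pace and stop on an object; "squeeze" is the grip in N (left out, the last holds). Time passes only in rows, so rows that repeat a pose let the fingers close. It gives the time, the measured TCP pose, the force and the opening at its end, in the units of the state.
- manip.get_state(): the state, without advancing time (a new reading comes with each control period).
- manip.read_camera(name): name is "side" or "top" or "wrist"; returns a dict with "frame" (480x640x3 uint8, blue, green, red), "fx", "fy", "cx", "cy" (pixels), "world_to_cam" (4x4, takes a point from world to camera coordinates); the wrist camera has in their place "mount" (4x4, takes a point from camera to tool coordinates, whose origin is the TCP and whose axes are the flange's). Camera axes: x right, y down, z forward; pixel columns grow to the right and rows downward; lengths in mm; the calibration is good to about 2 mm. A picture is of the moment at which its call begins: read the wrist's pose just before it. There is no depth.
- manip.job_done(): hands the job in, once; it reports no verdict.
Trained networks look in a picture, given as the dict that the camera call returned (one of the last four; its "shot" number tells which), for a name from the list of things; names that differ only in an ending like _2 or _b are one class to them, and where a whole thing is asked for, a point or a joint stands for the part that bears it (a point fixed in the world has none). Each returns a list of dicts, best first, with "confidence" (0 to 1); they miss things now and then, are a little off and sometimes report something else, mostly with a low value. They report only what shows in the picture. A call takes as long as a camera call. They do not tell look-alikes from the thing itself.
- manip.find_in(name, picture): "centre" ([x, y, z] in mm, in world coordinates, good to about 4 mm: the middle of the surface that is visible of it).
- manip.masks_of(name, picture): "region" (480x640 bool, what is visible of it).
- manip.pinpoint(name, picture): "centre" ([x, y, z] in mm, in world coordinates, good to about 4 mm: a listed point, or the origin of a listed thing).
The state is a dict: "time": time; "qpos": joint angles; "qd": joint speeds; "tau": joint torques, N m; "tool_pos": TCP position; "eef_rot": TCP orientation; "force": force on the tool from outside, world axes, zero at the start; "torque": the same for the moment, N m; "gripper_width": opening from 0.0 (shut) to 1.0 (fully open).
Only numpy, scipy, OpenCV 4.12 (cv2) and the standard library are available. Lean on these libraries where they do the work, as an engineer would, in place of code of your own. Each camera call takes 0.05 s, during which the arm holds its last target.

## Working session

There is one attempt and no reset: what is moved stays moved. The work goes in short steps, Python scripts to look and compute and a tool call to move; the robot and the scene stay as the last step left them, time stands still between calls to the robot, and variables do not carry over. Pictures are saved under pics/ and viewed, and the job is handed in when it is done.

Besides the shell and the picture viewer there is one more tool, called after "Request:" as name([rows], argument=value, ...), one row to a line, values as JSON. apply_moves: Moves the arm, as the interface text tells. Its arguments: {"type":"object","properties":{"moves":{"type":"array","items":{"type":"array","items":{"type":"array","items":{"type":"number"}}}},"gripper":{"type":"number"},"squeeze":{"type":"number"}},"required":["moves"]}

```bash
ls; mkdir -p pics; python3 - <<'E'
from station import manip
import cv2,numpy as np
s=manip.get_state(); print({k:np.round(v,3).tolist() if not isinstance(v,float) else v for k,v in s.items()})
for n in ["top","side"]:
    p=manip.read_camera(n); cv2.imwrite(f"pics/{n}0.png",p["frame"])
    print(n,p["fx"],p["cx"],p["cy"],np.round(p["world_to_cam"],3).tolist())
    for o in ["module","jig","selbox","toroid","can","driver","selector_grip","one_ledge","two_ledge","bar_line"]:
        try:
            r=manip.pinpoint(o,p); print(o,[(np.round(x["centre"]).tolist(),round(x["confidence"],2)) for x in r])
        except Exception as e: print(o,e)
print(manip.get_state()["time"])
E
```

```text
pics
{'time': 0.0, 'qpos': [-1.272, 0.131, 1.489, 0.0, 1.523, -0.085], 'qd': [0.001, 0.001, -0.001, -0.001, 0.001, -0.001], 'tau': [0.0, -56.939, -50.055, -0.0, 0.015, -0.0], 'tool_pos': [224.564, -555.942, 302.827], 'eef_rot': [[0.927, 0.374, -0.001], [0.374, -0.927, 0.002], [0.0, -0.002, -1.0]], 'force': [-0.337, -0.644, -0.021], 'torque': [0.024, 0.011, -0.021], 'gripper_width': 0.9984320671232151}
top 574.7413461499294 321.14286020435213 244.2993681804068 [[0.044, -0.999, 0.002, -2.877], [-0.978, -0.043, -0.205, 454.805], [0.205, 0.007, -0.979, 944.015], [0.0, 0.0, 0.0, 1.0]]
module [([604.0, -145.0, 2.0], 0.89), ([365.0, 41.0, 1.0], 0.76), ([473.0, -74.0, -2.0], 0.74)]
jig [([665.0, 11.0, -0.0], 0.78), ([197.0, 225.0, -0.0], 0.71)]
selbox [([464.0, -270.0, 0.0], 0.72)]
toroid [([642.0, 242.0, 4.0], 0.81)]
can [([642.0, -254.0, -0.0], 0.64)]
driver [([326.0, -206.0, -6.0], 0.66)]
selector_grip [([463.0, -271.0, 72.0], 0.66)]
one_ledge [([373.0, -8.0, 26.0], 0.93), ([441.0, -110.0, 28.0], 0.83), ([627.0, -183.0, 32.0], 0.62)]
two_ledge [([343.0, 80.0, 33.0], 0.98), ([580.0, -110.0
[... 225 characters left out ...]
-0.77, 171.499], [0.311, -0.704, -0.638, 901.485], [0.0, 0.0, 0.0, 1.0]]
module [([605.0, -152.0, 2.0], 0.9), ([474.0, -77.0, -2.0], 0.89), ([358.0, 38.0, 1.0], 0.87)]
jig [([199.0, 220.0, 2.0], 0.8), ([668.0, 13.0, -1.0], 0.72)]
selbox [([465.0, -269.0, 0.0], 0.69)]
toroid [([648.0, 244.0, 2.0], 0.78)]
can [([641.0, -256.0, -0.0], 0.79)]
driver [([464.0, -270.0, 70.0], 0.64), ([325.0, -203.0, -1.0], 0.57)]
selector_grip [([465.0, -271.0, 68.0], 0.79)]
one_ledge [([625.0, -183.0, 30.0], 0.93), ([374.0, -3.0, 30.0], 0.78)]
two_ledge [([582.0, -113.0, 32.0], 0.86), ([346.0, 82.0, 33.0], 0.57)]
bar_line [([660.0, 12.0, 29.0], 0.9), ([196.0, 224.0, 34.0], 0.59), ([473.0, -80.0, -4.0], 0.36)]
1.1
```

View pics/top0.png

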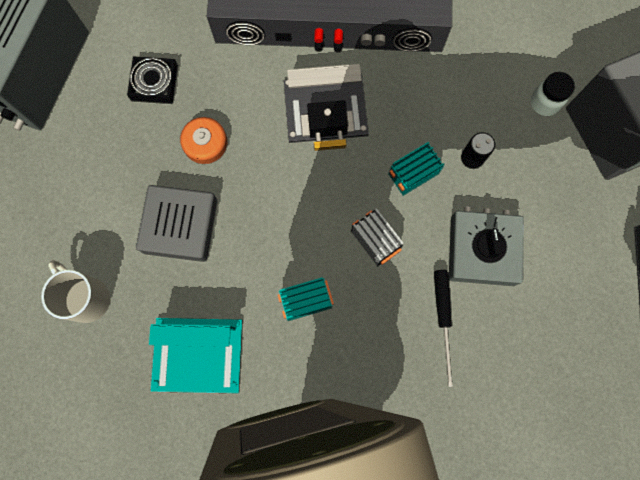

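View pics/side0.png

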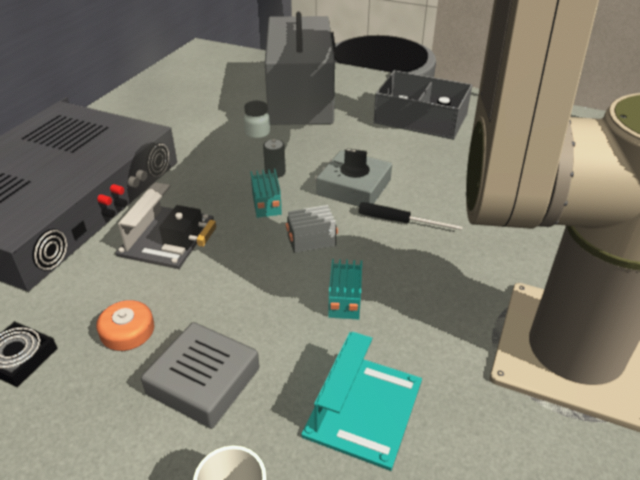

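```bash
python3 - <<'E'
import cv2,numpy as np
f=cv2.imread("pics/top0.png")
def c(x,y,w,h,s): return cv2.resize(f[y:y+h,x:x+w],(w*s,h*s),interpolation=cv2.INTER_CUBIC)
a=c(335,195,80,80,5); b=c(450,195,80,80,5)
cv2.imwrite("pics/cropA.png",np.hstack([a,b]))
cv2.imwrite("pics/cropB.png",c(270,55,115,105,5))
g=cv2.imread("pics/side0.png"); cv2.imwrite("pics/cropC.png",cv2.resize(g[140:270,240:400],None,fx=4.5,fy=4.5,interpolation=cv2.INTER_CUBIC))
E
```

```text
(no output)
```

View pics/cropA.png

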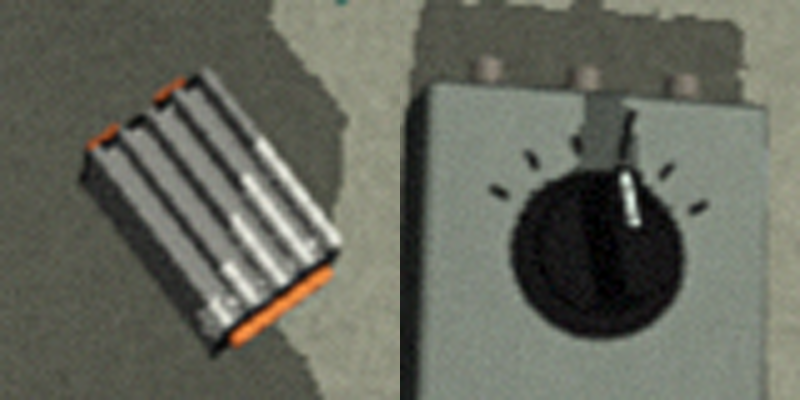

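View pics/cropB.png

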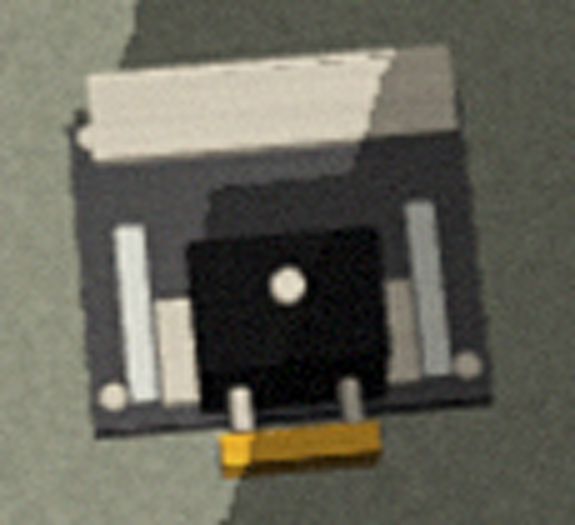

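View pics/cropC.png

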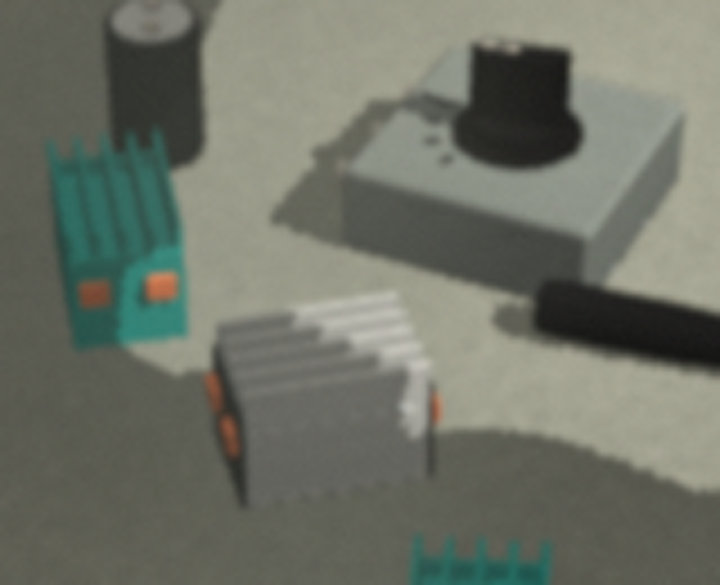

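```bash
cat > h.py <<'E'
import numpy as np
Wt=None
def cam(p):
    W=np.array(p["world_to_cam"]); return W,p["fx"],p["fy"],p["cx"],p["cy"]
def back(p,u,v,z):
    W,fx,fy,cx,cy=cam(p); R=W[:3,:3];t=W[:3,3]
    d=R.T@np.array([(u-cx)/fx,(v-cy)/fy,1]); o=-R.T@t
    return o+d*(z-o[2])/d[2]
def proj(p,X):
    W,fx,fy,cx,cy=cam(p); c=W[:3,:3]@np.asarray(X)+W[:3,3]; return np.array([fx*c[0]/c[2]+cx,fy*c[1]/c[2]+cy])
E
python3 - <<'E'
from station import manip
import numpy as np
from h import *
p=manip.read_camera("top")
def B(u,v,z): return np.round(back(p,270+(u-2)/5,55+(v-2)/5,z),1)
print("plate FL,FR top",B(97,429,10),B(491,400,10),"bottom",B(97,438,0),B(492,405,0))
print("RL",B(75,125,10))
print("bar top front",B(222,465,38),B(380,452,38),"bottom",B(222,477,22),B(380,463,22))
print("slots",B(130,228,10),B(145,400,10),B(418,203,10),B(437,373,10))
def A(u,v,z): return np.round(back(p,335+(u-2)/5,195+(v-2)/5,z),1)
print("module top corners",A(88,150,58),A(205,70,58),A(340,243,58),A(215,345,58))
def S(u,v,z): return np.round(back(p,450+(u-402)/5,195+(v-2)/5,z),1)
print("box",S(430,85,45),S(768,105,45))
for u,v in [(498,190),(531,160),(576,145),(628,118),(625,158),(667,170),(699,207)]: print("tick",S(u,v,45))
print("nose",S(625,175,89),S(635,225,89))
E
```

```text
plate FL,FR top [656.9  85.6  10. ] [674.9 -60.5  10. ] bottom [657.3  86.2   0. ] [677.1 -61.7   0. ]
RL [779.3 100.7  10. ]
bar top front [633.9  37.7  38. ] [641.3 -19.1  38. ] bottom [635.4  38.   22. ] [643.4 -19.7  22. ]
slots [738.   77.6  10. ] [669.1  68.4  10. ] [753.  -30.8  10. ] [684.7 -40.1  10. ]
module top corners [489.1 -34.8  58. ] [519.3 -74.3  58. ] [ 460.2 -121.8   58. ] [423.1 -80.   58. ]
box [ 523.7 -215.4   45. ] [ 521.6 -333.5   45. ]
tick [ 487.  -238.9   45. ]
tick [ 498.2 -250.5   45. ]
tick [ 504.3 -266.2   45. ]
tick [ 514.8 -284.5   45. ]
tick [ 500.3 -283.2   45. ]
tick [ 496.7 -297.7   45. ]
tick [ 484.  -308.5   45. ]
nose [ 483.3 -269.8   89. ] [ 466.4 -272.8   89. ]
```

```bash
cat >> h.py <<'E'
from scipy.spatial.transform import Rotation as Ro
def goal(manip,x,y,z,yaw_deg):
    s=manip.get_state(); R=np.array(s["eef_rot"]); p=np.array(s["tool_pos"])
    a=np.radians(yaw_deg); c,sn=np.cos(a),np.sin(a)
    Rt=np.array([[c,sn,0],[sn,-c,0],[0,0,-1.]])
    d=R.T@(np.array([x,y,z])-p); rv=Ro.from_matrix(R.T@Rt).as_rotvec()
    print("t %.2f pos"%s["time"],np.round(p,1),"yaw %.2f"%np.degrees(np.arctan2(R[1,0],R[0,0])),"tilt",np.round(R[:2,2],4),"F",np.round(s["force"],2),"w %.3f"%s["gripper_width"],"q",np.round(s["qpos"],2))
    print("row",np.round(d,1).tolist(),np.round(rv,4).tolist())
E
python3 -c "
from h import *
from station import manip
goal(manip,473,-77,250,38.5)"
```

```text
t 1.15 pos [ 224.7 -556.4  303.9] yaw 21.99 tilt [ 0. -0.] F [-0.3  -0.15  0.76] w 1.000 q [-1.27  0.13  1.49  0.    1.52 -0.09]
row [409.7, -351.5, 53.9] [0.0, -0.0, -0.2881]
```

Request:
apply_moves([
  [[41,-35,5,0,0,-0.03],[82,-70,11,0,0,-0.06],[123,-105,16,0,0,-0.09],[164,-140,22,0,0,-0.12],[205,-176,27,0,0,-0.144],[246,-211,32,0,0,-0.17],[287,-246,38,0,0,-0.2],[328,-281,43,0,0,-0.23],[369,-316,48,0,0,-0.26],[410,-351,54,0,0,-0.288],[410,-351,54,0,0,-0.288],[410,-351,54,0,0,-0.288]],
], gripper=1)

```text
time: 2.65
tool_pos: [473.4, -77.4, 249.9]
eef_rot: [[0.782, 0.623, -0.0], [0.623, -0.782, -0.0], [-0.0, 0.0, -1.0]]
force: [-0.1, -0.1, 0.3]
gripper_width: 0.998
```

```bash
python3 - <<'E'
from h import *
from station import manip
import cv2
goal(manip,473,-77,95,38.5)
s=manip.get_state(); p=manip.read_camera("wrist"); print(p.keys())
cv2.imwrite("pics/w1.png",p["frame"]); print(p["fx"],p["cx"],p["cy"],np.round(p["mount"],3).tolist())
for o in ["module","one_ledge","two_ledge"]:
    print(o,[(np.round(x["centre"]).tolist(),round(x["confidence"],2)) for x in manip.pinpoint(o,p)])
E
```

```text
t 2.65 pos [473.4 -77.4 249.9] yaw 38.54 tilt [-0.0003 -0.0004] F [-0.14 -0.13  0.31] w 0.998 q [-0.27 -0.17  1.88 -0.    1.43  0.63]
row [0.0, -0.6, 154.9] [0.0002, 0.0005, 0.0008]
dict_keys(['frame', 'fx', 'fy', 'cx', 'cy', 'mount', 'shot'])
378.51694633533856 321.66530316844876 236.4827266293986 [[0.001, -0.952, -0.307, 80.186], [1.0, 0.001, -0.0, -0.27], [0.0, -0.307, 0.952, -69.185], [0.0, 0.0, 0.0, 1.0]]
module [([360.0, 38.0, -1.0], 0.91), ([474.0, -83.0, 3.0], 0.75), ([462.0, -274.0, -0.0], 0.45)]
one_ledge [([374.0, -2.0, 29.0], 0.97), ([631.0, -189.0, 26.0], 0.82), ([438.0, -107.0, 33.0], 0.7)]
two_ledge [([580.0, -114.0, 27.0], 0.77), ([347.0, 84.0, 30.0], 0.67), ([504.0, -51.0, 30.0], 0.56)]
```

View pics/w1.png

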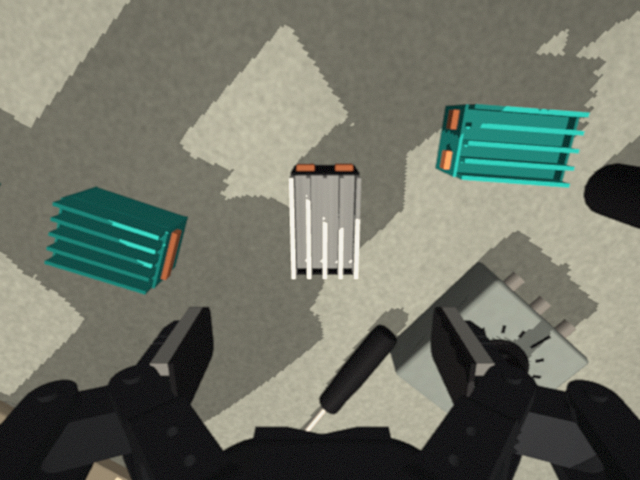

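```bash
cat >> h.py <<'E'
def wback(s,p,u,v,z):
    M=np.array(p["mount"]); R=np.array(s["eef_rot"]); t=np.array(s["tool_pos"])
    d=R@M[:3,:3]@np.array([(u-p["cx"])/p["fx"],(v-p["cy"])/p["fy"],1]); o=R@M[:3,3]+t
    return o+d*(z-o[2])/d[2]
E
python3 - <<'E'
from h import *
from station import manip
s=manip.get_state(); p=manip.read_camera("wrist")
P=[wback(s,p,*q,58) for q in [(291,178),(359,178),(358,278),(292,278)]]
print(np.round(P,1), np.round(np.mean(P,0),1)); goal(manip,473,-77,95,38.5)
E
```

```text
[[ 489.9  -37.9   58. ]
 [ 519.1  -74.8   58. ]
 [ 461.  -122.7   58. ]
 [ 430.2  -83.8   58. ]] [475.1 -79.8  58. ]
t 2.90 pos [473.2 -78.5 250.1] yaw 38.38 tilt [ 0.0003 -0.0002] F [0.06 0.54 0.84] w 1.000 q [-0.27 -0.17  1.88 -0.    1.43  0.63]
row [0.7, -1.3, 155.1] [0.0004, -0.0001, -0.0022]
```

Request:
apply_moves([
  [[0,2,40,0,0,0],[0,2,80,0,0,0],[0,2,120,0,0,0],[0,2,145,0,0,0],[0,2,155,0,0,0],[0,2,155,0,0,0]],
], gripper=1)

```text
time: 3.65
tool_pos: [474.5, -79.3, 94.9]
eef_rot: [[0.783, 0.622, -0.001], [0.622, -0.783, 0.0], [-0.0, -0.001, -1.0]]
force: [0.2, 0.5, 0.3]
gripper_width: 1.0
```

Request:
apply_moves([
  [[0,0,0,0,0,0],[0,0,0,0,0,0],[0,0,0,0,0,0],[0,0,0,0,0,0],[0,0,0,0,0,0],[0,0,0,0,0,0],[0,0,0,0,0,0],[0,0,0,0,0,0]],
], gripper=-1, squeeze=45)

```text
time: 4.65
tool_pos: [475.6, -79.1, 96.4]
eef_rot: [[0.783, 0.622, 0.002], [0.622, -0.783, -0.001], [0.001, 0.002, -1.0]]
force: [-2.3, 0.2, 5.6]
gripper_width: 0.584
```

```bash
python3 - <<'E'
from h import *
from station import manip
goal(manip,530,-5,100,187.5)
E
```

```text
t 4.65 pos [475.6 -79.1  96.4] yaw 38.50 tilt [ 0.0021 -0.0005] F [-2.3   0.2   5.64] w 0.584 q [-0.27  0.02  2.    0.    1.11  0.63]
row [88.7, -24.1, -3.6] [0.0023, 0.0018, -2.6006]
```

Request:
apply_moves([
  [[0,0,-15,0,0,0],[5,-2,-30,0,0,-0.1],[12,-4,-35,0,0,-0.28],[20,-6,-35,0,0,-0.46],[28,-9,-35,0,0,-0.64],[36,-12,-35,0,0,-0.82],[44,-15,-35,0,0,-1.0],[52,-18,-35,0,0,-1.18],[60,-21,-35,0,0,-1.36],[60,-21,-35,0,0,-1.54],[60,-21,-35,0,0,-1.72],[60,-21,-35,0,0,-1.9]],
])

```text
time: 6.15
tool_pos: [508.3, -25.0, 130.3]
eef_rot: [[-0.845, 0.534, -0.001], [0.534, 0.845, 0.0], [0.0, -0.0, -1.0]]
force: [-0.1, 0.8, -4.8]
gripper_width: 0.581
```

Request:
apply_moves([
  [[0,0,0,0,0,-0.18],[0,0,0,0,0,-0.36],[0,0,0,0,0,-0.54],[0,0,0,0,0,-0.7],[0,0,0,0,0,-0.7],[0,0,0,0,0,-0.7],[0,0,0,0,0,-0.7]],
])

```text
time: 7.02
tool_pos: [508.5, -25.1, 130.0]
eef_rot: [[-0.992, -0.128, -0.0], [-0.128, 0.992, 0.0], [0.0, 0.0, -1.0]]
force: [0.7, 0.1, -5.3]
gripper_width: 0.577
```

```bash
python3 - <<'E'
from h import *
from station import manip
import cv2
goal(manip,564.9,-1,98.5,187.5)
p=manip.read_camera("top"); cv2.imwrite("pics/t2.png",cv2.resize(p["frame"][50:310,220:420],None,fx=3,fy=3)[:600*3])
E
```

```text
t 7.03 pos [508.5 -25.1 130. ] yaw -172.66 tilt [-0.0001  0.    ] F [ 0.67  0.1  -5.34] w 0.577 q [-0.15  0.05  1.91  0.    1.19 -1.85]
row [-59.0, 16.7, 31.5] [0.0, -0.0001, -0.0027]
```

View pics/t2.png

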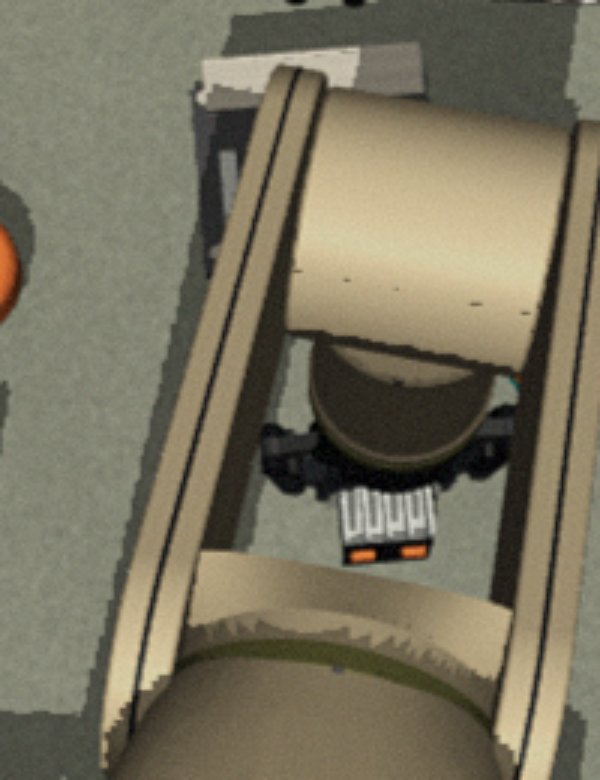

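Request:
apply_moves([
  [[-15,4,8,0,0,0],[-30,8,16,0,0,-0.003],[-45,12,24,0,0,-0.003],[-59,17,31,0,0,-0.003],[-59,17,31,0,0,-0.003],[-59,17,31,0,0,-0.003],[-59,17,31,0,0,-0.003]],
])

```text
time: 7.95
tool_pos: [564.6, -0.9, 99.2]
eef_rot: [[-0.991, -0.132, 0.0], [-0.132, 0.991, -0.0], [-0.0, -0.0, -1.0]]
force: [0.3, -0.3, -5.1]
gripper_width: 0.581
```

```bash
python3 - <<'E'
from h import *
from station import manip
import cv2
goal(manip,594.7,3,98.5,187.5)
s=manip.get_state();p=manip.read_camera("side"); cv2.imwrite("pics/s3.png",cv2.resize(p["frame"][150:350,80:340],None,fx=3,fy=3))
w=manip.read_camera("wrist"); cv2.imwrite("pics/w3.png",w["frame"])
for n,q in [("side",p)]:
  for o in ["module","one_ledge","two_ledge","bar_line"]:
    print(n,o,[(np.round(x["centre"]).tolist(),round(x["confidence"],2)) for x in manip.pinpoint(o,q)])
E
```

```text
t 7.95 pos [564.6  -0.9  99.2] yaw -172.40 tilt [ 0.0001 -0.0001] F [ 0.31 -0.32 -5.08] w 0.581 q [-0.09  0.23  1.77 -0.    1.14 -1.8 ]
row [-30.3, -0.1, 0.7] [-0.0001, 0.0001, 0.0018]
side module [([606.0, -153.0, 3.0], 0.93)]
side one_ledge [([614.0, 8.0, 38.0], 0.88), ([627.0, -186.0, 32.0], 0.88), ([374.0, -4.0, 32.0], 0.72), ([466.0, -270.0, -2.0], 0.58)]
side two_ledge [([522.0, -3.0, 34.0], 0.88), ([346.0, 83.0, 31.0], 0.87), ([581.0, -115.0, 30.0], 0.58)]
side bar_line [([663.0, 14.0, 27.0], 0.81), ([199.0, 222.0, 34.0], 0.66)]
```

View pics/s3.png

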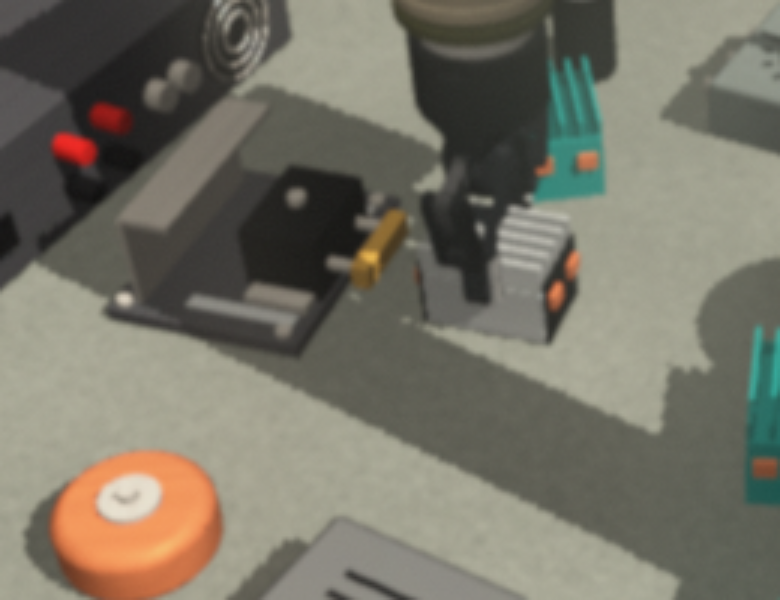

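View pics/w3.png

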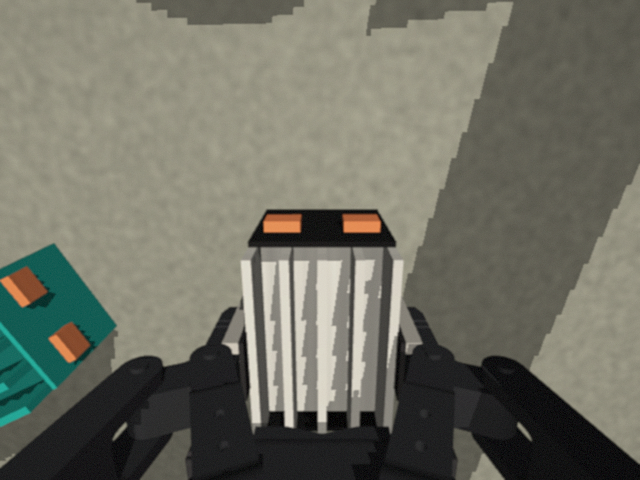

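Request:
apply_moves([
  [[-6,0,0,0,0,0],[-12,0,0,0,0,0],[-18,0,0,0,0,0],[-22,0,0,0,0,0],[-24,0,0,0,0,0],[-24,0,0,0,0,0]],
])

```text
time: 9.0
tool_pos: [588.7, 2.6, 98.8]
eef_rot: [[-0.991, -0.133, -0.0], [-0.133, 0.991, 0.0], [0.0, 0.0, -1.0]]
force: [0.0, -0.5, -5.1]
gripper_width: 0.581
```

Request:
apply_moves([
  [[-1,0,0,0,0,0],[-2,0,0,0,0,0],[-3,0,0,0,0,0],[-4,0,0,0,0,0],[-4,0,0,0,0,0]],
])

```text
time: 9.62
tool_pos: [592.3, 3.1, 98.7]
eef_rot: [[-0.991, -0.133, -0.001], [-0.133, 0.991, -0.0], [0.001, 0.0, -1.0]]
force: [-3.1, -0.7, -2.7]
gripper_width: 0.579
```

```bash
python3 - <<'E'
from h import *
from station import manip
import cv2
goal(manip,594.7,3,98.5,187.5)
p=manip.read_camera("side"); cv2.imwrite("pics/s4.png",cv2.resize(p["frame"][170:270,150:290],None,fx=5,fy=5,interpolation=cv2.INTER_CUBIC))
for i in range(4): manip.read_camera("side"); print(manip.get_state()["force"])
E
```

```text
t 9.62 pos [592.3   3.1  98.7] yaw -172.37 tilt [-0.0009 -0.    ] F [-3.07 -0.65 -2.68] w 0.579 q [-0.08  0.3   1.69 -0.    1.16 -1.79]
row [-2.4, -0.4, 0.2] [0.0001, -0.0009, 0.0023]
[-3.66147305 -1.08395038 -3.23013808]
[-4.69508783  0.13554233 -3.59456924]
[-3.48521611 -0.64278623 -3.85858463]
[-3.91431553 -0.39406436 -3.88057139]
```

View pics/s4.png

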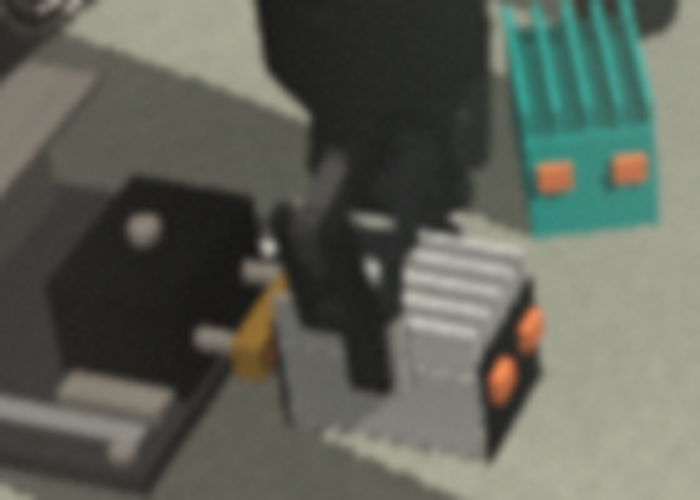

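Request:
apply_moves([
  [[-1,0,0,0,0,0],[-2,0,0,0,0,0],[-3,0,0,0,0,0],[-4,0,0,0,0,0],[-4,0,0,0,0,0],[-4,0,0,0,0,0]],
])

```text
time: 10.62
tool_pos: [596.2, 3.6, 98.7]
eef_rot: [[-0.991, -0.133, -0.001], [-0.133, 0.991, -0.0], [0.001, 0.0, -1.0]]
force: [-6.5, -0.8, -2.3]
gripper_width: 0.58
```

```bash
python3 - <<'E'
from h import *
from station import manip
import cv2
goal(manip,594.7,3,98.5,187.5)
p=manip.read_camera("side"); cv2.imwrite("pics/s5.png",cv2.resize(p["frame"][170:270,150:290],None,fx=5,fy=5,interpolation=cv2.INTER_CUBIC))
for i in range(4): manip.read_camera("side"); print(manip.get_state()["force"])
E
```

```text
t 10.62 pos [596.2   3.6  98.7] yaw -172.37 tilt [-0.0011 -0.    ] F [-6.46 -0.8  -2.26] w 0.580 q [-0.08  0.31  1.68 -0.    1.16 -1.78]
row [1.6, -0.4, 0.2] [0.0001, -0.0011, 0.0023]
[-6.22293986 -0.88406832 -1.85913424]
[-6.58072103 -1.09788685 -2.2892834 ]
[-6.88012041 -0.53420626 -2.44120196]
[-6.26953114 -1.82460527 -1.65035597]
```

View pics/s5.png

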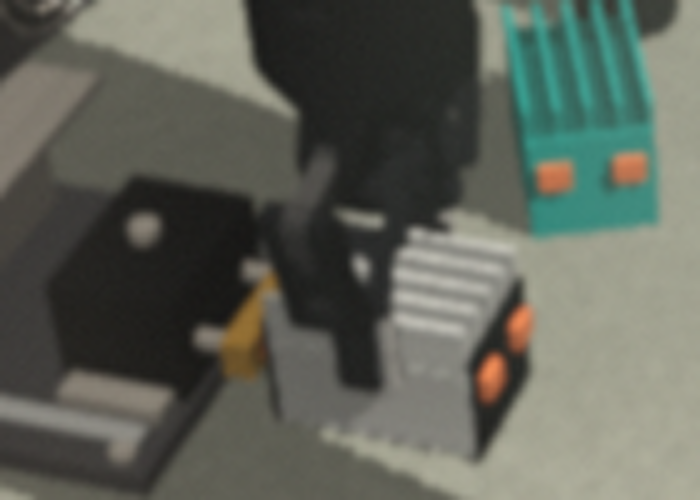

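Request:
apply_moves([
  [[-1,0,0,0,0,0],[-2,0,0,0,0,0],[-3,0,0,0,0,0],[-3,0,0,0,0,0],[-3,0,0,0,0,0]],
])

```text
time: 11.5
tool_pos: [598.9, 4.0, 98.7]
eef_rot: [[-0.991, -0.133, -0.002], [-0.133, 0.991, -0.0], [0.002, 0.0, -1.0]]
force: [-8.1, -0.1, -1.1]
gripper_width: 0.579
```

```bash
python3 - <<'E'
from h import *
from station import manip
import cv2
goal(manip,594.7,3,98.5,187.5)
p=manip.read_camera("side"); cv2.imwrite("pics/s6.png",cv2.resize(p["frame"][170:270,150:290],None,fx=5,fy=5,interpolation=cv2.INTER_CUBIC))
for i in range(4): manip.read_camera("side"); print(manip.get_state()["force"])
for o in ["module","one_ledge","two_ledge"]:
    print(o,[(np.round(x["centre"]).tolist(),round(x["confidence"],2)) for x in manip.pinpoint(o,p)])
E
```

```text
t 11.50 pos [598.9   4.   98.7] yaw -172.36 tilt [-0.0018 -0.0001] F [-8.1  -0.09 -1.12] w 0.579 q [-0.08  0.32  1.67 -0.    1.16 -1.78]
row [4.3, -0.4, 0.2] [0.0001, -0.0018, 0.0024]
[-8.3858313  -1.57939233 -0.12150941]
[-7.56274642 -1.26096938 -1.53925567]
[-8.19971788 -1.50540323 -0.20591197]
[-8.77257807 -1.16316843 -0.08282371]Traceback (most recent call last):
  File "<stdin>", line 8, in <module>
ValueError: only the last four pictures can be asked about
```

View pics/s6.png

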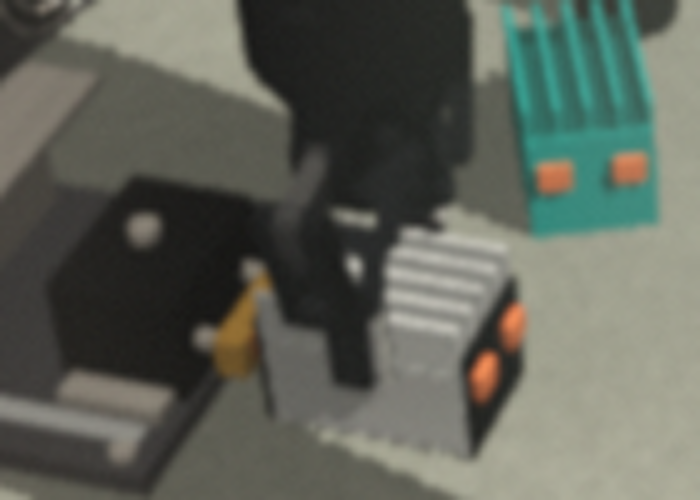

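Request:
apply_moves([
  [[0,0,0,0,0,0],[0,0,0,0,0,0],[0,0,0,0,0,0],[0,0,0,0,0,0],[0,0,0,0,0,0],[0,0,0,0,0,0],[0,0,0,0,0,0],[0,0,0,0,0,0],[0,0,0,0,0,0],[0,0,0,0,0,0]],
])

```text
time: 13.0
tool_pos: [598.9, 4.0, 98.7]
eef_rot: [[-0.991, -0.133, -0.002], [-0.133, 0.991, -0.0], [0.002, 0.0, -1.0]]
force: [-7.8, -1.0, -0.5]
gripper_width: 0.578
```

```bash
python3 - <<'E'
from h import *
from station import manip
import cv2
goal(manip,535,-5,96.5,187.5)
p=manip.read_camera("wrist"); cv2.imwrite("pics/w6.png",p["frame"])
E
```

```text
t 13.00 pos [598.9   4.   98.7] yaw -172.37 tilt [-0.0019 -0.0001] F [-7.79 -0.98 -0.5 ] w 0.578 q [-0.08  0.32  1.67 -0.    1.16 -1.78]
row [64.5, -0.4, 2.3] [0.0002, -0.0018, 0.0023]
```

View pics/w6.png

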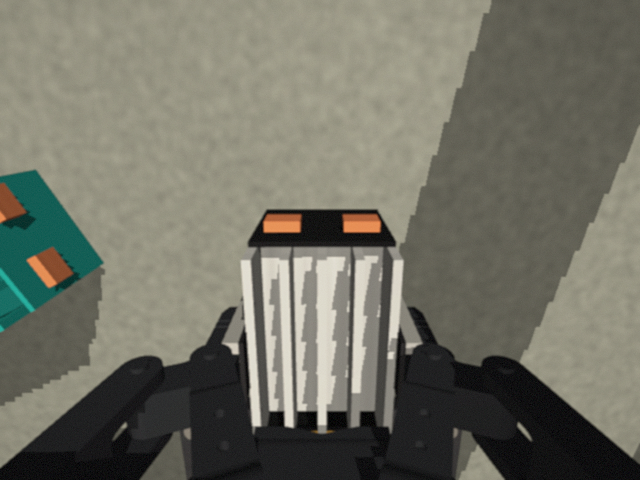

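Request:
apply_moves([
  [[4,0,0,0,0,0],[10,0,0,0,0,0],[20,0,0,0,0,0],[32,0,0,0,0,0],[44,0,0,0,0,0],[56,0,0,0,0,0],[64,0,0,0,0,0],[64,0,1,0,0,0],[64,0,2,0,0,0],[64,0,2.5,0,0,0],[64,0,2.5,0,0,0]],
])

```text
time: 14.42
tool_pos: [536.5, -4.5, 96.5]
eef_rot: [[-0.991, -0.133, 0.0], [-0.133, 0.991, 0.0], [-0.0, -0.0, -1.0]]
force: [1.2, -0.3, -4.8]
gripper_width: 0.577
```

```bash
python3 - <<'E'
from h import *
from station import manip
goal(manip,535,-5,96,187.5)
E
```

```text
t 14.43 pos [536.5  -4.5  96.5] yaw -172.37 tilt [0.0003 0.    ] F [ 1.25 -0.34 -4.78] w 0.577 q [-0.1   0.17  1.85  0.    1.13 -1.81]
row [1.5, -0.3, 0.5] [-0.0, 0.0003, 0.0023]
```

Request:
apply_moves([
  [[0,0,0.5,0,0,0],[0,0,1,0,0,0],[0,0,1,0,0,0]],
])

```text
time: 14.8
tool_pos: [536.5, -4.5, 96.4]
eef_rot: [[-0.991, -0.133, 0.001], [-0.133, 0.991, 0.0], [-0.001, -0.0, -1.0]]
force: [-4.1, 0.3, 6.0]
gripper_width: 0.579
```

Request:
apply_moves([
  [[0,0,0.5,0,0,0],[0,0,1,0,0,0],[0,0,1,0,0,0]],
])

```text
time: 15.18
tool_pos: [536.6, -4.5, 96.4]
eef_rot: [[-0.991, -0.133, 0.0], [-0.133, 0.991, -0.0], [-0.0, -0.0, -1.0]]
force: [-9.5, 1.0, 16.4]
gripper_width: 0.577
```

Request:
apply_moves([
  [[0,0,-1.5,0,0,0],[0,0,-1.5,0,0,0],[0,0,-1.5,0,0,0]],
])

```text
time: 15.55
tool_pos: [536.5, -4.5, 96.4]
eef_rot: [[-0.991, -0.133, 0.001], [-0.133, 0.991, -0.0], [-0.001, -0.0, -1.0]]
force: [-2.0, 1.1, 6.2]
gripper_width: 0.579
```

Request:
apply_moves([
  [[0,0,0,0,0,0],[0,0,0,0,0,0],[0,0,0,0,0,0],[0,0,0,0,0,0],[0,0,-15,0,0,0],[0,0,-45,0,0,0],[0,0,-80,0,0,0],[0,0,-90,0,0,0],[0,0,-90,0,0,0]],
], gripper=1)

```text
time: 16.68
tool_pos: [536.7, -4.5, 186.9]
eef_rot: [[-0.991, -0.133, 0.002], [-0.133, 0.991, -0.0], [-0.002, -0.0, -1.0]]
force: [0.3, -0.4, -1.2]
gripper_width: 1.003
```

```bash
python3 - <<'E'
from h import *
from station import manip
import cv2
goal(manip,464,-271,230,191)
goal(manip,464,-271,230,11)
s=manip.get_state();p=manip.read_camera("wrist"); cv2.imwrite("pics/w7.png",p["frame"])
E
```

```text
t 16.68 pos [536.7  -4.5 186.9] yaw -172.37 tilt [ 0.0021 -0.0002] F [ 0.27 -0.44 -1.16] w 1.003 q [-0.1   0.05  1.8   0.    1.3  -1.81]
row [107.3, -254.5, -43.2] [-0.0005, 0.0021, -0.0588]
t 16.68 pos [536.7  -4.5 186.9] yaw -172.37 tilt [ 0.0021 -0.0002] F [ 0.27 -0.44 -1.16] w 1.003 q [-0.1   0.05  1.8   0.    1.3  -1.81]
row [107.3, -254.5, -43.2] [0.0032, 0.0008, 3.0828]
```

View pics/w7.png

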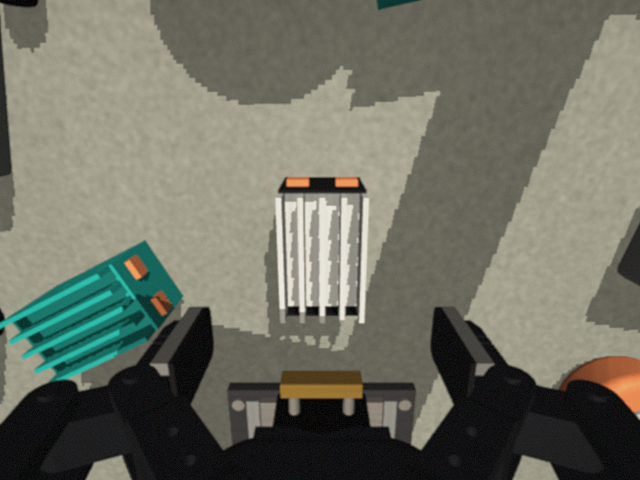

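Request:
apply_moves([
  [[13,-31,-10,0,0,-0.01],[26,-63,-20,0,0,-0.02],[40,-95,-30,0,0,-0.03],[53,-127,-43,0,0,-0.04],[66,-158,-43,0,0,-0.05],[80,-190,-43,0,0,-0.06],[93,-222,-43,0,0,-0.06],[107,-254,-43,0,0,-0.06],[107,-254,-43,0,0,-0.06],[107,-254,-43,0,0,-0.06]],
])

```text
time: 17.98
tool_pos: [463.4, -269.8, 227.5]
eef_rot: [[-0.981, -0.192, -0.002], [-0.192, 0.981, 0.002], [0.001, 0.002, -1.0]]
force: [-0.2, 0.2, -0.0]
gripper_width: 1.001
```

```bash
python3 - <<'E'
from h import *
from station import manip
import cv2
goal(manip,464,-271,126,191)
s=manip.get_state();p=manip.read_camera("wrist"); cv2.imwrite("pics/w8.png",p["frame"])
f=p["frame"][180:440,200:460]; cv2.imwrite("pics/w8c.png",cv2.resize(f,None,fx=2.3,fy=2.3,interpolation=cv2.INTER_CUBIC))
print([(np.round(x["centre"]).tolist(),round(x["confidence"],2)) for x in manip.pinpoint("selector_grip",p)])
E
```

```text
t 17.98 pos [ 463.4 -269.8  227.5] yaw -168.96 tilt [-0.0018  0.0018] F [-0.15  0.18 -0.02] w 1.001 q [-0.62  0.01  1.76  0.    1.38 -2.39]
row [-0.5, -1.6, 101.5] [0.0021, -0.0014, 0.0007]
[([464.0, -275.0, 75.0], 0.93)]
```

View pics/w8.png

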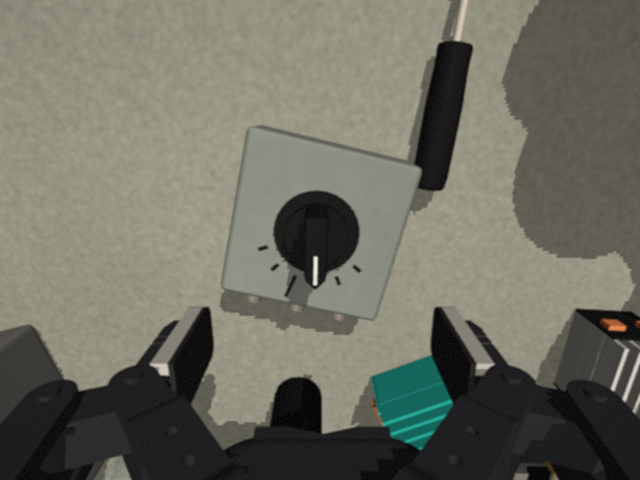

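View pics/w8c.png

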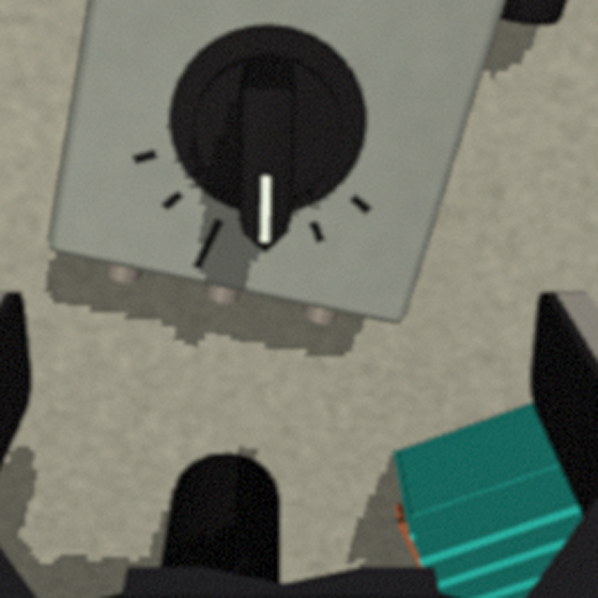

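```bash
python3 - <<'E'
from h import *
from station import manip
s=manip.get_state();p=manip.read_camera("wrist")
for q in [(315,257,89),(315,285,89),(316,232,50),(275,232,50),(358,232,50)]: print(np.round(wback(s,p,*q),1))
goal(manip,464,-272,126,191)
E
```

```text
[ 466.5 -271.7   89. ]
[ 484.2 -268.3   89. ]
[ 463.2 -272.2   50. ]
[ 468.6 -299.7   50. ]
[ 457.6 -244.    50. ]
t 18.12 pos [ 463.9 -269.4  228.3] yaw -168.86 tilt [-0.0006  0.0008] F [-0.24 -0.33 -0.41] w 0.998 q [-0.62  0.01  1.76  0.    1.38 -2.39]
row [0.4, -2.7, 102.3] [0.0009, -0.0005, 0.0024]
```

Request:
apply_moves([
  [[0.5,-2.5,30,0,0,0],[0.5,-2.5,60,0,0,0],[0.5,-2.5,85,0,0,0],[0.5,-2.5,95,0,0,0],[0.5,-2.5,95,0,0,0]],
])

```text
time: 18.75
tool_pos: [463.7, -272.4, 133.5]
eef_rot: [[-0.981, -0.193, -0.001], [-0.193, 0.981, 0.001], [0.001, 0.001, -1.0]]
force: [-0.4, 0.2, -1.6]
gripper_width: 1.0
```

Request:
apply_moves([
  [[0,0,0,0,0,0],[0,0,0,0,0,0],[0,0,0,0,0,0],[0,0,0,0,0,0],[0,0,0,0,0,0],[0,0,0,0,0,0],[0,0,0,0,0,0],[0,0,0,0,0,0],[0,0,0,0,0,0],[0,0,0,0,0,0]],
], gripper=-1, squeeze=30)

```text
time: 20.0
tool_pos: [464.0, -273.2, 134.3]
eef_rot: [[-0.981, -0.192, 0.0], [-0.192, 0.981, -0.0], [-0.0, -0.0, -1.0]]
force: [-1.7, 0.3, 6.5]
gripper_width: 0.159
```

Request:
apply_moves([
  [[0,0,0,0,0,0.07],[0,0,0,0,0,0.14],[0,0,0,0,0,0.21],[0,0,0,0,0,0.28],[0,0,0,0,0,0.35],[0,0,0,0,0,0.42],[0,0,0,0,0,0.42],[0,0,0,0,0,0.42]],
])

```text
time: 21.0
tool_pos: [464.0, -273.3, 134.3]
eef_rot: [[-0.975, 0.223, 0.001], [0.223, 0.975, -0.001], [-0.001, -0.001, -1.0]]
force: [-1.5, -1.8, 4.8]
gripper_width: 0.159
```

```bash
python3 - <<'E'
from h import *
from station import manip
goal(manip,464,-272,126,167)
print(manip.get_state()["torque"])
E
```

```text
t 21.00 pos [ 464.  -273.3  134.3] yaw 167.10 tilt [ 0.0007 -0.0007] F [-1.54 -1.77  4.8 ] w 0.159 q [-0.63  0.12  1.83 -0.    1.2  -1.97]
row [0.3, 1.3, 8.3] [-0.0006, 0.0008, 0.0018]
[-0.06005875  0.19177599 -0.11794204]
```

Request:
apply_moves([
  [[0,0,0,0,0,0],[0,0,0,0,0,0],[0,0,0,0,0,0],[0,0,0,0,0,0],[0,0,0,0,0,0],[0,0,-20,0,0,0],[0,0,-60,0,0,0],[0,0,-95,0,0,0],[0,0,-95,0,0,0],[0,0,-95,0,0,0]],
], gripper=1)

```text
time: 22.25
tool_pos: [463.6, -272.9, 228.5]
eef_rot: [[-0.974, 0.225, -0.0], [0.225, 0.974, 0.0], [0.0, 0.0, -1.0]]
force: [-0.3, 0.2, -0.2]
gripper_width: 1.0
```

```bash
python3 - <<'E'
from h import *
from station import manip
import cv2
goal(manip,536.5,-4.5,187,187.6)
s=manip.get_state();p=manip.read_camera("wrist"); cv2.imwrite("pics/w9.png",p["frame"])
f=p["frame"][120:320,180:440]; cv2.imwrite("pics/w9c.png",cv2.resize(f,None,fx=2.5,fy=2.5,interpolation=cv2.INTER_CUBIC))
E
```

```text
t 22.25 pos [ 463.6 -272.9  228.5] yaw 167.00 tilt [-0.0003  0.0002] F [-0.32  0.17 -0.17] w 1.000 q [-0.63  0.01  1.75 -0.    1.38 -1.97]
row [-10.7, 277.9, 41.5] [0.0002, -0.0003, -0.3595]
```

View pics/w9c.png

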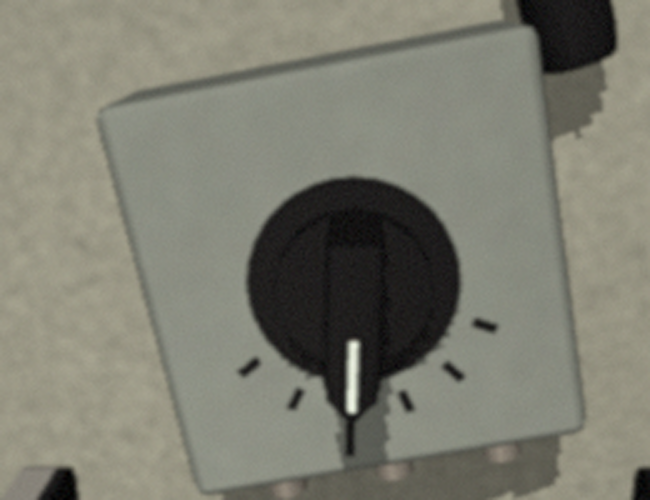

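Request:
apply_moves([
  [[-1,35,0,0,0,-0.04],[-3,70,0,0,0,-0.09],[-4,105,5,0,0,-0.13],[-5,140,15,0,0,-0.18],[-7,175,25,0,0,-0.22],[-8,210,35,0,0,-0.27],[-10,245,41,0,0,-0.31],[-11,278,41,0,0,-0.36],[-11,278,41,0,0,-0.36],[-11,278,41,0,0,-0.36]],
])

```text
time: 23.55
tool_pos: [536.3, -4.8, 186.8]
eef_rot: [[-0.991, -0.133, -0.002], [-0.133, 0.991, -0.0], [0.002, 0.0, -1.0]]
force: [-0.1, 0.7, 0.2]
gripper_width: 0.997
```

```bash
python3 - <<'E'
from h import *
from station import manip
import cv2
goal(manip,536.5,-4.5,97,187.6)
s=manip.get_state();p=manip.read_camera("wrist"); cv2.imwrite("pics/w10.png",p["frame"])
E
```

```text
t 23.55 pos [536.3  -4.8 186.8] yaw -172.37 tilt [-0.002  -0.0002] F [-0.09  0.74  0.24] w 0.997 q [-0.1   0.05  1.79 -0.    1.3  -1.81]
row [-0.4, 0.3, 89.8] [0.0001, -0.002, 0.0005]
```

View pics/w10.png

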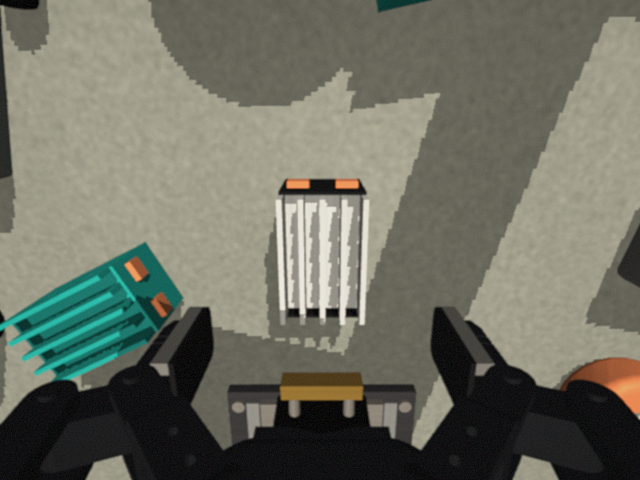

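Request:
apply_moves([
  [[0,0,30,0,0,0],[0,0,60,0,0,0],[0,0,80,0,0,0],[0,0,90,0,0,0],[0,0,90,0,0,0]],
])

```text
time: 24.22
tool_pos: [536.5, -5.2, 97.4]
eef_rot: [[-0.991, -0.132, -0.001], [-0.132, 0.991, 0.0], [0.001, 0.0, -1.0]]
force: [-0.7, 0.3, 0.3]
gripper_width: 1.004
```

Request:
apply_moves([
  [[0,0,0,0,0,0],[0,0,0,0,0,0],[0,0,0,0,0,0],[0,0,0,0,0,0],[0,0,0,0,0,0],[0,0,0,0,0,0],[0,0,0,0,0,0],[0,0,0,0,0,0]],
], gripper=-1, squeeze=45)

```text
time: 25.22
tool_pos: [537.8, -4.5, 99.1]
eef_rot: [[-0.991, -0.133, 0.002], [-0.133, 0.991, -0.0], [-0.002, -0.0, -1.0]]
force: [-1.7, 0.6, 5.4]
gripper_width: 0.576
```

Request:
apply_moves([
  [[0,0,-15,0,0,0],[0,0,-30,0,0,0.1],[0,0,-30,0,0,0.27],[0,0,-30,0,0,0.45],[0,0,-30,0,0,0.63],[0,0,-30,0,0,0.81],[0,0,-30,0,0,0.99],[0,0,-30,0,0,1.17],[0,0,-30,0,0,1.35],[0,0,-30,0,0,1.5],[0,0,-30,0,0,1.57],[0,0,-30,0,0,1.57]],
])

```text
time: 26.72
tool_pos: [536.7, -4.6, 128.0]
eef_rot: [[-0.134, 0.991, -0.001], [0.991, 0.134, 0.0], [0.0, -0.001, -1.0]]
force: [0.6, -0.2, -4.5]
gripper_width: 0.573
```

Request:
apply_moves([
  [[0,0,0,0,0,0.17],[0,0,0,0,0,0.35],[0,0,0,0,0,0.53],[0,0,0,0,0,0.71],[0,0,0,0,0,0.89],[0,0,0,0,0,1.07],[0,0,0,0,0,1.25],[0,0,0,0,0,1.43],[0,0,0,0,0,1.57],[0,0,0,0,0,1.57],[0,0,0,0,0,1.57]],
])

```text
time: 28.1
tool_pos: [536.9, -4.6, 127.9]
eef_rot: [[0.99, 0.138, -0.0], [0.138, -0.99, -0.0], [-0.0, 0.0, -1.0]]
force: [1.0, 0.1, -4.6]
gripper_width: 0.58
```

```bash
python3 - <<'E'
from h import *
from station import manip
import cv2
goal(manip,564.9,-1,99.2,7.6)
s=manip.get_state();p=manip.read_camera("wrist"); cv2.imwrite("pics/w11.png",p["frame"])
E
```

```text
t 28.10 pos [536.9  -4.6 127.9] yaw 7.95 tilt [-0.0002 -0.    ] F [ 1.04  0.12 -4.57] w 0.580 q [-0.1   0.12  1.83 -0.    1.19  1.33]
row [28.2, 0.3, 28.7] [0.0, 0.0002, 0.0062]
```

View pics/w11.png

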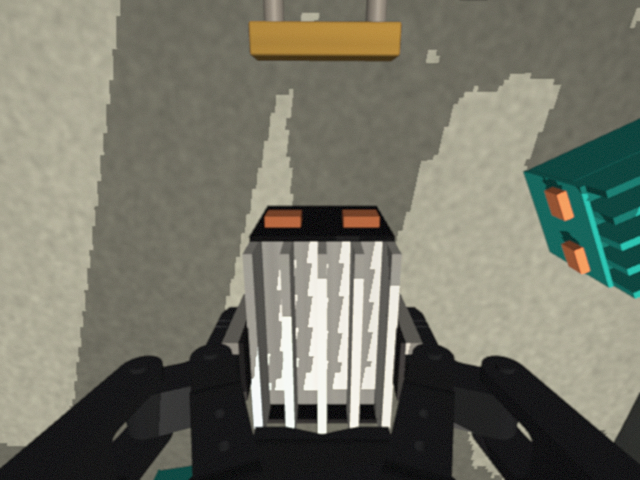

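Request:
apply_moves([
  [[10,0,10,0,0,0.006],[20,0,20,0,0,0.006],[28,0,26,0,0,0.006],[36,0,26,0,0,0.006],[44,0,26,0,0,0.006],[48,0,26,0,0,0.006],[48,0,26,0,0,0.006],[48,0,26,0,0,0.006]],
])

```text
time: 29.15
tool_pos: [584.4, 1.9, 101.9]
eef_rot: [[0.992, 0.129, -0.0], [0.129, -0.992, 0.0], [-0.0, -0.0, -1.0]]
force: [-0.3, -0.0, -4.6]
gripper_width: 0.58
```

```bash
python3 - <<'E'
from h import *
from station import manip
import cv2
goal(manip,590.9,3,101.2,7.6)
s=manip.get_state();p=manip.read_camera("wrist"); cv2.imwrite("pics/w12.png",p["frame"])
for u,v,z in [(322,210,30)]: pass
p=manip.read_camera("side"); cv2.imwrite("pics/s12.png",cv2.resize(p["frame"][170:270,150:290],None,fx=5,fy=5,interpolation=cv2.INTER_CUBIC))
E
```

```text
t 29.15 pos [584.4   1.9 101.9] yaw 7.38 tilt [-0.0003  0.    ] F [-0.3  -0.02 -4.59] w 0.580 q [-0.08  0.28  1.71 -0.    1.16  1.36]
row [6.6, -0.3, 0.7] [-0.0, 0.0003, -0.0038]
```

View pics/w12.png

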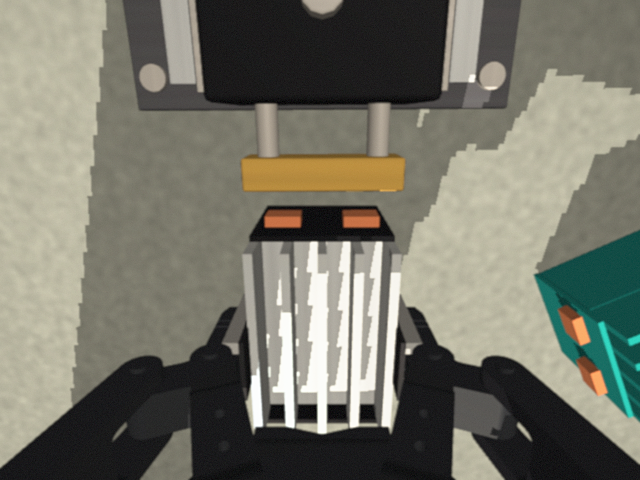

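View pics/s12.png

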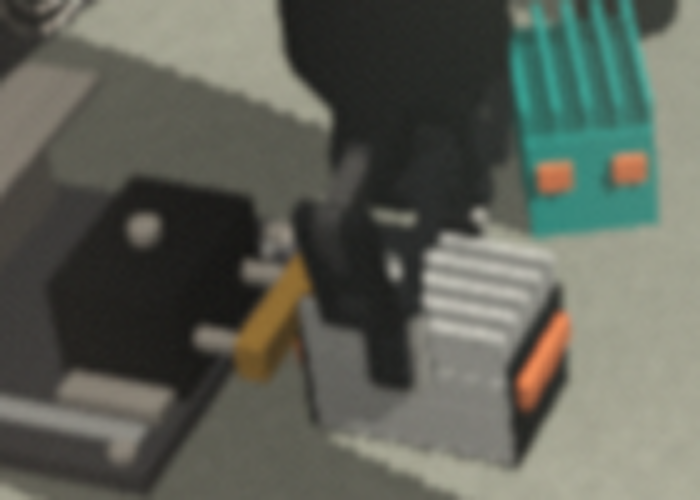

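Request:
apply_moves([
  [[2,0,0,0,0,0],[4,0,0,0,0,0],[5,0,0,0,0,0],[6,0,0,0,0,0],[7,0,0,0,0,0],[8,0,0,0,0,0],[8,0,0,0,0,0]],
])

```text
time: 30.12
tool_pos: [592.6, 2.9, 101.9]
eef_rot: [[0.992, 0.128, 0.0], [0.128, -0.992, -0.0], [0.0, 0.0, -1.0]]
force: [0.2, -0.3, -4.8]
gripper_width: 0.577
```

```bash
python3 - <<'E'
from h import *
from station import manip
goal(manip,598.9,4,101.2,7.6)
F=[]
for i in range(6): manip.read_camera("side"); F.append(manip.get_state()["force"])
print(np.mean(F,0))
E
```

```text
t 30.12 pos [592.6   2.9 101.9] yaw 7.38 tilt [ 0.0001 -0.    ] F [ 0.17 -0.35 -4.76] w 0.577 q [-0.08  0.3   1.69 -0.    1.16  1.36]
row [6.4, -0.3, 0.7] [0.0, -0.0001, -0.0038]
[ 0.01047495  0.06575865 -5.01346534]
```

No contact yet; continue in small steps.

Request:
apply_moves([
  [[1,0,0,0,0,0],[2,0,0,0,0,0],[3,0,0,0,0,0],[3,0,0,0,0,0]],
])

```text
time: 30.92
tool_pos: [595.2, 3.3, 101.8]
eef_rot: [[0.992, 0.128, -0.001], [0.128, -0.992, -0.0], [-0.001, -0.0, -1.0]]
force: [-4.3, -1.2, -2.3]
gripper_width: 0.575
```

Request:
apply_moves([
  [[1,0,0,0,0,0],[2,0,0,0,0,0],[2,0,0,0,0,0]],
])

```text
time: 31.3
tool_pos: [597.2, 3.5, 101.7]
eef_rot: [[0.992, 0.128, -0.001], [0.128, -0.992, -0.0], [-0.001, -0.0, -1.0]]
force: [-4.7, -0.8, -1.8]
gripper_width: 0.583
```

```bash
python3 - <<'E'
from h import *
from station import manip
import cv2
goal(manip,598.9,4,101.2,7.6)
F=[]
for i in range(6): p=manip.read_camera("wrist"); F.append(manip.get_state()["force"])
print(np.mean(F,0)); cv2.imwrite("pics/w13.png",p["frame"])
E
```

```text
t 31.30 pos [597.2   3.5 101.7] yaw 7.38 tilt [-0.0008 -0.    ] F [-4.72 -0.77 -1.78] w 0.583 q [-0.08  0.31  1.67 -0.    1.16  1.36]
row [1.7, -0.3, 0.5] [-0.0001, 0.0008, -0.0039]
[-5.4458123  -0.5732189  -2.35181756]
```

View pics/w13.png

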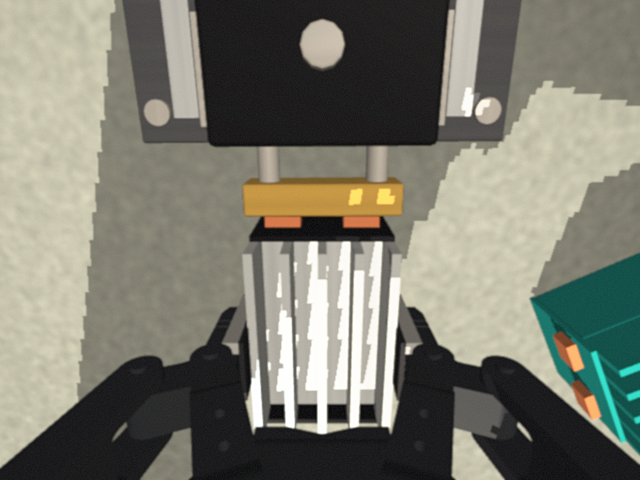

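Request:
apply_moves([
  [[1,0,0,0,0,0],[2,0,0,0,0,0],[3,0,0,0,0,0],[4,0,0,0,0,0],[4.5,0,0,0,0,0],[4.5,0,0,0,0,0]],
])

```text
time: 32.35
tool_pos: [601.3, 4.1, 101.7]
eef_rot: [[0.992, 0.129, -0.002], [0.129, -0.992, -0.0], [-0.002, -0.0, -1.0]]
force: [-8.4, -1.8, -0.1]
gripper_width: 0.58
```

```bash
python3 - <<'E'
from h import *
from station import manip
import cv2
goal(manip,598.9,4,101.2,7.6)
F=[]
for i in range(6): p=manip.read_camera("wrist"); F.append(manip.get_state()["force"])
print(np.mean(F,0)); cv2.imwrite("pics/w14.png",p["frame"])
E
```

```text
t 32.35 pos [601.3   4.1 101.7] yaw 7.39 tilt [-0.0019 -0.0001] F [-8.37 -1.78 -0.12] w 0.580 q [-0.08  0.32  1.66 -0.    1.17  1.36]
row [-2.4, -0.2, 0.5] [-0.0002, 0.0018, -0.0037]
[-8.16007029 -0.95127856 -0.23999503]
```

View pics/w14.png

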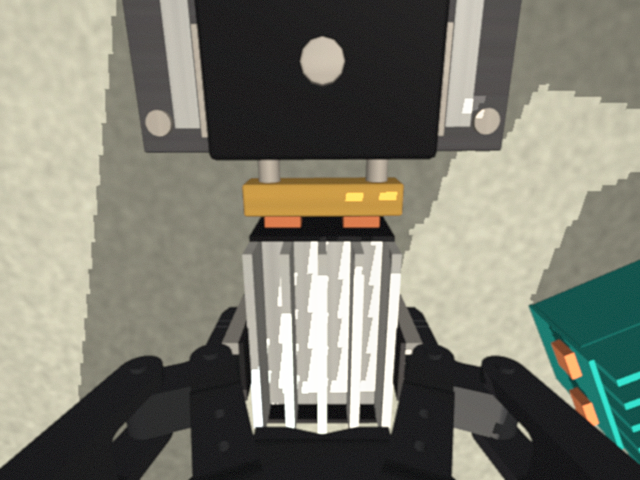

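Force 8.2 N, about 7.5 mm in, the same as the first press and square and centred in the view. Hold.

Request:
apply_moves([
  [[0,0,0,0,0,0],[0,0,0,0,0,0],[0,0,0,0,0,0],[0,0,0,0,0,0],[0,0,0,0,0,0],[0,0,0,0,0,0],[0,0,0,0,0,0],[0,0,0,0,0,0],[0,0,0,0,0,0],[0,0,0,0,0,0],[0,0,0,0,0,0],[0,0,0,0,0,0]],
])

```text
time: 34.15
tool_pos: [601.2, 4.1, 101.7]
eef_rot: [[0.992, 0.129, -0.002], [0.129, -0.992, -0.0], [-0.002, -0.0, -1.0]]
force: [-8.8, -0.8, -0.5]
gripper_width: 0.577
```

Request:
apply_moves([
  [[-4,0,0,0,0,0],[-10,0,0,0,0,0],[-20,0,0,0,0,0],[-32,0,0,0,0,0],[-44,0,0,0,0,0],[-56,0,0,0,0,0],[-66,0,0,0,0,0],[-66,0,0,0,0,0],[-66,0,2,0,0,0],[-66,0,2.5,0,0,0],[-66,0,2.5,0,0,0]],
])

```text
time: 35.52
tool_pos: [536.7, -4.3, 99.3]
eef_rot: [[0.992, 0.128, -0.0], [0.128, -0.992, 0.0], [-0.0, -0.0, -1.0]]
force: [-0.3, 0.2, -4.9]
gripper_width: 0.575
```

Request:
apply_moves([
  [[0,0,0.5,0,0,0],[0,0,1,0,0,0],[0,0,1,0,0,0]],
])

```text
time: 35.9
tool_pos: [536.7, -4.3, 99.1]
eef_rot: [[0.992, 0.128, 0.0], [0.128, -0.992, 0.0], [0.0, -0.0, -1.0]]
force: [-5.1, 0.9, 5.4]
gripper_width: 0.579
```

Module is on the bench. Release and lift.

Request:
apply_moves([
  [[0,0,0,0,0,0],[0,0,0,0,0,0],[0,0,0,0,0,0],[0,0,0,0,0,0],[0,0,0,0,0,0],[0,0,-15,0,0,0],[0,0,-45,0,0,0],[0,0,-85,0,0,0],[0,0,-120,0,0,0],[0,0,-130,0,0,0],[0,0,-130,0,0,0]],
], gripper=1)

```text
time: 37.28
tool_pos: [536.8, -4.4, 229.2]
eef_rot: [[0.992, 0.128, 0.002], [0.128, -0.992, -0.0], [0.002, 0.0, -1.0]]
force: [0.3, 0.7, -1.0]
gripper_width: 1.001
```

```bash
python3 - <<'E'
from h import *
from station import manip
import cv2
goal(manip,598.9,4,101.2,7.6)
a=manip.read_camera("wrist")["frame"];p=manip.read_camera("side");b=p["frame"]; c=manip.read_camera("top")["frame"]
cv2.imwrite("pics/f1.png",cv2.resize(np.hstack([a,b]),(800,300))); cv2.imwrite("pics/f2.png",b);cv2.imwrite("pics/f3.png",c)
for o in ["module","toroid","can","driver"]:
    print(o,[(np.round(x["centre"]).tolist(),round(x["confidence"],2)) for x in manip.pinpoint(o,p)])
E
```

```text
t 37.27 pos [536.8  -4.4 229.2] yaw 7.38 tilt [ 0.0017 -0.0001] F [ 0.28  0.7  -0.95] w 1.001 q [-0.1   0.01  1.76  0.    1.38  1.34]
row [62.4, -0.4, 128.1] [0.0004, -0.0017, -0.0038]
module [([535.0, -3.0, -4.0], 0.96), ([604.0, -151.0, 3.0], 0.96), ([355.0, 37.0, -2.0], 0.78), ([665.0, 10.0, 2.0], 0.49)]
toroid [([646.0, 242.0, 4.0], 0.65)]
can [([642.0, -256.0, -4.0], 0.8)]
driver [([323.0, -201.0, -5.0], 0.87), ([638.0, -253.0, -1.0], 0.2)]
```

View pics/f1.png

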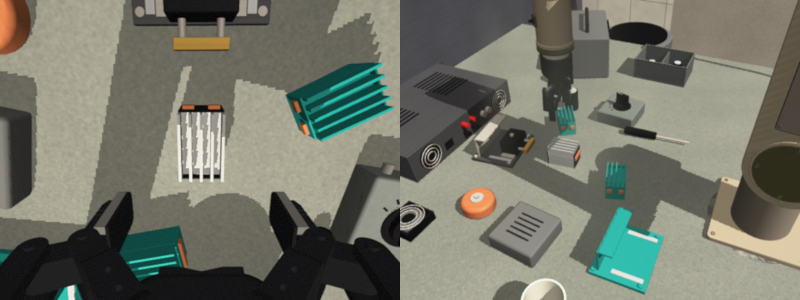

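View pics/f2.png

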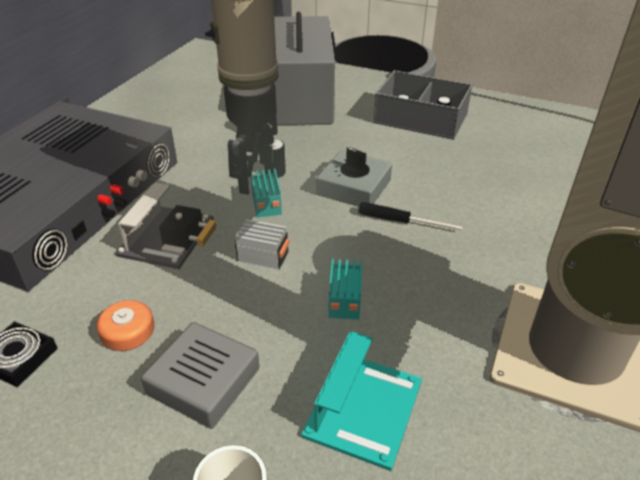

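View pics/f3.png

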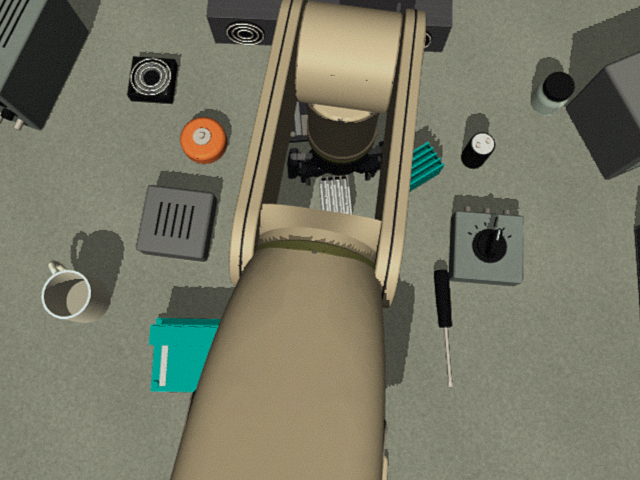

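```bash
python3 -c "
from station import manip
print(manip.job_done())"
```

```text
the job is handed in; nothing more can be done
None
```

I tested both ends of the grey finned module and handed the job in at about 37 s; no verdict is reported.

- **Single-ledge end:** I held it against the bar for about 1.5 s at roughly 8 N. That is about 7.5–8 mm in, from the force and from the travel after contact.
- **Selector:** With the module drawn back and set down, I turned the knob one click clockwise, from the third to the fourth position. The wrist picture then showed its nose exactly on the longest tick.
- **Two-ledge end:** After turning the module end for end, I held it for about 2 s at 8.2–8.8 N, about 7.5 mm in. It looked square and centred in the wrist camera. This end made contact about 3 mm deeper in tool position than the first, which fits a small off-centre grip on the module.
- **Finish:** The module stands upright about 60 mm clear of the bar and the gripper is well above it, touching nothing. The bar is out, and the selector still points at the long mark in the top view. The transformer, can and screwdriver were found within about 5 mm of where they started.

One reading was unexpected: during both presses the vertical wrist force rose by about 4–5 N. I did not find the cause. The pictures showed no visible tilt or slip of the module.

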